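# Load the third bay of a driver burn-in rack by fingertip

### The job

Load the loose driver module into the third bay of the burn-in rack, counting bays, full or empty, from the end of the rack where the power supply stands. First run a fingertip along the rack's rear rail, pushing the bay marker parked at that end past the first and second bays until it stands in line with the middle of the third; then slide the module along the tray to that bay and push it all the way in against the stop. Push only: grip and lift nothing, and leave the other marker, the two modules already loaded and everything else on the bench as they are.

Things in the scene. Friction and masses are not known exactly. Their poses are not given: they have to be found in the camera images.
- rack: Fixed burn-in rack with six bays in a row and a tray in front. Origin: under its middle, on the table; its x points into the bays (away from the robot within 0.25 rad), its y left along the row. In its frame, mm: tray top z 4, x -125 to 100, y -185 to 185; a front ledge at x -122 to -114 rises to z 12; the module slides between ledge and bays.
- bays (a point): Middle of the row of bay mouths, on the tray top: rack frame 0, 0, 4 mm, between bays 3 and 4; its axes are the rack's. Seven upright aluminium dividers, 6 mm thick, rounded noses at x 0, tops 45 mm above the table, centred at y -156, -104, -52, 0, 52, 104, 156 mm, make six bays 46 mm wide, open toward the robot, middles at y 130, 78, 26, -26, -78, -130 mm.
- stop (a point): Middle of the front face of the back stop that ends all bays: rack frame x 58, y 0, z 14 mm. The stop is a strip along the row, top 24 mm above the table, with small black contact blocks on it to 32 mm. A module against it is fully home: its centre is at rack x 23 mm and 12 mm of it sticks out of the bay toward the robot.
- rail (a point): Middle of the rear rail, on its axis: rack frame x 80, y 0, z 36 mm. The rail is a steel bar 12 mm square behind the stop, along the whole row (y -185 to 185 mm), its top 42 mm above the table; it carries the two bay markers.
- module: The loose driver module to load: dark metal block with ribs along its top and a brass contact on its front end, 70 long (its x, brass end at +x, which goes into the bay first), 36 wide (y), 30 high, about 180 g. Origin: centre of its underside. Lies flat on the tray in front of the bays, between ledge and dividers, brass end toward the bays within 0.1 rad.
- supply: Power supply, fixed: metal box 150 x 100 x 110 mm high with a round fan grille on its end faces (toward and away from the robot) and a black carrying handle on top (to 140 mm). Origin: centre of its underside. Stands off one end of the rack, its centre 320 mm from the rack's centre, sides in line with the rack; an open parts bin of the same footprint, 70 mm high, stands off the other end.
- marker_left (a joint): Position along the rear rail, in m, of the bay marker parked at the rack's left (+y) end; grows toward -y: its y in the rack frame is 0.166 minus this value. It starts at 0 to 0.015, before the first bay. Range 0 to 0.2. It slides stiffly with about 1.2 N of friction and stays where it is left.
- marker_right (a joint): The same for the marker parked at the right (-y) end; grows toward +y: its y in the rack frame is this value minus 0.166.
- marker_left_tab (a point): Middle of the left marker's upright tab, 60 mm above the table (rack frame x 80 mm). The tab is a black plastic plate 24 mm (along rack x) by 10 mm (along rack y), from z 43 to 77 mm, on an 18 mm wide foot (along rack y) that spans z 28 to 46 mm around the rail; a thin pointer on it points to the bays.
- marker_right_tab (a point): The same point of the right marker, which is alike.
- spare_a: A module like the loose one, already loaded in the second bay from the left; loose, to be left alone; 12 to 15 mm of it sticks out toward the tray. Origin: centre of its underside.
- spare_b: A module like the loose one, already loaded in the bay at the right end; loose, to be left alone; 12 to 15 mm of it sticks out toward the tray. Origin: centre of its underside.
- tape: Bystander: roll of tape lying flat behind the rack, 60 mm across, 18 mm high. Origin: centre of its underside.
- spool: Bystander: metal solder spool standing behind the rack, 52 mm across, 44 mm high. Origin: centre of its underside.
- flux: Bystander: small white bottle standing behind the rack, 38 mm across, 85 mm high. Origin: centre of its underside.
Not all that is in view belongs to the job. Leave any brown or pink look-alike of the module alone. What is shaped like the supply but pink is not meant.

How it is judged:
On the way, in this order (a step that is already met when the one before it is completed fails the run):
1. the marker from the power supply's end stands at the third bay, with the module still out on the tray (((y of supply in the frame of rack above 0 m and value of joint marker_left between 0.13 and 0.15 m and velocity of joint marker_left between -0.01 and 0.01 m/s) or (y of supply in the frame of rack below 0 m and value of joint marker_right between 0.13 and 0.15 m and velocity of joint marker_right between -0.01 and 0.01 m/s)) and x of module in the frame of rack below -0.025 m), for 0.2 s.
2. the module is fully home in that bay (((y of supply in the frame of rack above 0 m and x of module in the frame of rack between 0.018 and 0.028 m and y of module in the frame of rack between 0.018 and 0.034 m and angle between the x axis of module and the x axis of rack, either way round below 0.2 rad and height (world z) of module below 0.008 m and linear speed of module below 0.02 m/s) or (y of supply in the frame of rack below 0 m and x of module in the frame of rack between 0.018 and 0.028 m and y of module in the frame of rack between -0.034 and -0.018 m and angle between the x axis of module and the x axis of rack, either way round below 0.2 rad and height (world z) of module below 0.008 m and linear speed of module below 0.02 m/s))), for 0.2 s.
At the end, for the whole second after the job is handed in: The module lies flat and at rest in the third bay from the power supply's end, its centre within 5 mm of fully home and 8 mm of the bay's middle line; the marker from that end stands at rest within 10 mm of the middle of that bay (its joint 0.130 to 0.150) (((y of supply in the frame of rack above 0 m and value of joint marker_left between 0.13 and 0.15 m and velocity of joint marker_left between -0.01 and 0.01 m/s and x of module in the frame of rack between 0.018 and 0.028 m and y of module in the frame of rack between 0.018 and 0.034 m and angle between the x axis of module and the x axis of rack, either way round below 0.2 rad and height (world z) of module below 0.008 m and linear speed of module below 0.02 m/s) or (y of supply in the frame of rack below 0 m and value of joint marker_right between 0.13 and 0.15 m and velocity of joint marker_right between -0.01 and 0.01 m/s and x of module in the frame of rack between 0.018 and 0.028 m and y of module in the frame of rack between -0.034 and -0.018 m and angle between the x axis of module and the x axis of rack, either way round below 0.2 rad and height (world z) of module below 0.008 m and linear speed of module below 0.02 m/s))); the robot touches nothing.
It fails at once if the module is lifted off the tray (height (world z) of module above 0.016 m).
It fails at once if the module is tipped over (angle between module's own z axis and vertical above 0.4 rad).
It fails at once if the marker at the other end is moved ((y of supply in the frame of rack above 0 m and distance of marker_right_tab from where it was at the start of the episode above 0.012 m) or (y of supply in the frame of rack below 0 m and distance of marker_left_tab from where it was at the start of the episode above 0.012 m)).
It fails at once if a module already loaded is shifted (distance of any of spare_a, spare_b from where it was at the start of the episode above 0.012 m).
It fails at once if the tape roll, solder spool or flux bottle is moved or picked up (distance of any of tape, spool, flux from where it was at the start of the episode above 0.025 m).
It also fails if it takes over 61 s, if anything falls off the work surface, if the arm or the gripper's body presses on something with over 40 N, if the wrist force passes 120 N, or if a joint passes its speed limit or range.

### The arm

A 6-joint arm with a two-finger parallel gripper is mounted at the origin on the work surface. World frame = base frame: x ahead of the robot, y to its left, z up, the work surface at z = 0. Lengths are in m, angles in rad, forces in N, time in s.
With the tool pointing down it reaches from about 0.325 to 0.9 m from the base axis. Payload 6.1 kg.
Tool frame: the origin (TCP) lies at the very end of the fingers, on their centre line; the grasp point (between the pads) lies 19 mm behind it; z points along the fingers, y is the line along which they close (so a half turn about z gives the same grasp; the last joint's range is limited). The gripper opens to 87 mm and grips with 3 to 60 N. Pads are 19 mm wide; open, the fingers measure 117 mm over their backs; the gripper's body (75 mm by 190 mm) begins 51 mm behind the grasp point.
Start: joints at [-1.339, 0.22, 1.526, -0, 1.395, -0.126], TCP at [0.219, -0.585, 0.223] pointing down, gripper open.
Joint ranges: [-2.98, 2.98], [-0.91, 2.08], [0.09, 2.57], [-1.24, 4.39], [0.2, 2.65], [-2.68, 2.68]. Speed limits (rad/s): [2.57, 2.57, 3.01, 3.14, 3.14, 3.14].

### API

Orientations are given as a rotation vector (axis times angle).
In Python, from bench import ctrl gives the robot as it stands.
- The arm moves only by the tool drive_tool, never from a script. Its arguments are lists of equal length, an entry for each row: "grip": the opening, from -1 (shut) to 1 (fully open); "linear": the shift along the tool's x, y, z in cm, a list of three; "turn": the turn about the tool's z in rad. A call has 1 to 5 rows; each row shifts and turns the commanded pose from where the row before left it, along the tool's axes as they then stand; what a row does not reach is not made up. A row lasts 1/10 s, in which the tool goes at most 50 mm and 8.59 degrees, less where a joint would pass 70% of its speed; a pose out of reach is approached as far as the arm can. A call is refused whole if a number of a shift passes 5 or a number of a turn 0.15, either way. A call with a gripper value outside its range is refused whole. The fingers move at their own pace and stop on an object; "force" is the grip in N (left out, the last holds). Time passes only in rows, so rows that do not move let the fingers close. It gives the time, the measured TCP pose, the force, the opening and the grip force at its end, in the units of the state.
- ctrl.state(): the state, without advancing time (a new reading comes with each control period).
- ctrl.get_image(name): name is "side" or "top"; returns a dict with "img" (420x560x3 uint8, blue, green, red), "K" (3x3 intrinsics, pixels), "D" ([k1, k2, p1, p2, k3] as OpenCV has them; the pictures are not rectified), "world_from_camera" (4x4, takes a point from camera to world coordinates). Camera axes: x right, y down, z forward; pixel columns grow to the right and rows downward; lengths in m; the calibration is good to about 2 mm. A picture is of the moment at which its call begins. There is no depth.
- ctrl.finish_job(): hands the job in; it is judged then, once.
Trained networks look in a picture, given as the dict that the camera call returned (one of the last four; its "shot" number tells which), for a name from the list of things; names that differ only in an ending like _2 or _b are one class to them, and where a whole thing is asked for, a point or a joint stands for the part that bears it (a point fixed in the world has none). Each returns a list of dicts, best first, with "conf" (0 to 1); they miss things now and then, are a little off and sometimes report something else, mostly with a low value. They report only what shows in the picture. A call takes as long as a camera call. They do not tell look-alikes from the thing itself.
- ctrl.find_in(query, picture): "centre" ([column, row] in pixels, amid what is visible of it).
- ctrl.trace(query, picture): "region" (420x560 bool, what is visible of it) and "centre" ([column, row] in pixels, amid what is visible of it).
The state is a dict: "clock": time; "joint_pos": joint angles; "joint_vel": joint speeds; "effort": joint torques, N m; "tool_pos": TCP position; "orientation": TCP orientation; "contact_force": force on the tool from outside, world axes, zero at the start; "moment": the same for the moment, N m; "opening": finger opening in m; "grasp_force": force on a finger pad.
Only numpy, scipy, OpenCV 4.12 (cv2) and the standard library are available. Lean on these libraries where they do the work, as an engineer would, in place of code of your own. Each camera call takes 0.05 s, during which the arm holds its last target. There are 200 camera calls.

## Working session

There is one attempt and no reset: what is moved stays moved. The work goes in short steps, Python scripts to look and compute and a tool call to move; the robot and the scene stay as the last step left them, time stands still between calls to the robot, and variables do not carry over. Pictures are saved under pics/ and viewed, at most 12 in all, crops included, and the job is handed in when it is done.

Besides the shell and the picture viewer there is one more tool, called after "Request:" in YAML: its name, and indented under it one key for each argument. drive_tool: Moves the arm, as the interface text tells. Its arguments: {"type":"object","properties":{"grip":{"type":"array"},"linear":{"type":"array"},"turn":{"type":"array"},"force":{"type":"number"}},"required":["grip","linear","turn"]}

```bash
mkdir -p pics; cat > h.py <<'E'
import numpy as np, cv2
from bench import ctrl
def ray(p,px):
    u=cv2.undistortPoints(np.array([[px]],float),p["K"],np.array(p["D"],float))[0,0]
    T=np.array(p["world_from_camera"]);return T[:3,3],T[:3,:3]@np.array([u[0],u[1],1.])
def at_z(p,px,z):
    o,d=ray(p,px);return o+d*(z-o[2])/d[2]
def proj(p,X):
    T=np.linalg.inv(np.array(p["world_from_camera"]))
    return cv2.projectPoints(np.array(X,float).reshape(-1,3),cv2.Rodrigues(T[:3,:3])[0],T[:3,3],p["K"],np.array(p["D"],float))[0][:,0]
E
python3 - <<'E'
from h import *
for n in("top","side"):
    p=ctrl.get_image(n);cv2.imwrite(f"pics/{n}0.png",p["img"])
    print(n,np.round(p["world_from_camera"],3).tolist())
    for q in("module","supply","rack","marker_left","marker_right","tape","spool","flux"):
        print(q,[(np.round(d["centre"]).tolist(),round(d["conf"],2)) for d in ctrl.find_in(q,p)])
s=ctrl.state();print(s["clock"],s["tool_pos"],s["orientation"],s["opening"])
E
```

```text
top [[-0.119, -0.973, 0.197, 0.246], [-0.993, 0.116, -0.026, 0.065], [0.003, -0.199, -0.98, 1.294], [0.0, 0.0, 0.0, 1.0]]
module [([373.0, 247.0], 0.81), ([304.0, 208.0], 0.8), ([400.0, 217.0], 0.53)]
supply [([200.0, 230.0], 0.9), ([160.0, 293.0], 0.79)]
rack [([283.0, 202.0], 0.92)]
marker_left [([265.0, 195.0], 0.63), ([240.0, 189.0], 0.54), ([200.0, 228.0], 0.26), ([308.0, 206.0], 0.19)]
marker_right []
tape [([239.0, 158.0], 0.51), ([265.0, 150.0], 0.34)]
spool [([299.0, 143.0], 0.56), ([290.0, 198.0], 0.55)]
flux [([267.0, 151.0], 0.65), ([286.0, 198.0], 0.17)]
side [[-0.987, -0.121, 0.103, 0.384], [-0.159, 0.765, -0.624, 0.691], [-0.003, -0.632, -0.775, 0.866], [0.0, 0.0, 0.0, 1.0]]
module [([291.0, 198.0], 0.76), ([330.0, 127.0], 0.71), ([207.0, 190.0], 0.27)]
supply [([379.0, 397.0], 0.71), ([289.0, 317.0], 0.63)]
rack [([273.0, 222.0], 0.94)]
marker_left [([239.0, 250.0], 0.45)]
marker_right [([234.0, 161.0], 0.51)]
tape [([202.0, 245.0], 0.74)]
spool [([207.0, 187.0], 0.66)]
flux [([198.0, 216.0], 0.63)]
0.9 [ 0.21890347 -0.58541518  0.22255957] [3.09139797e+00 5.59031455e-01 5.45434836e-05] 0.08687045648958508
```

View pics/top0.png

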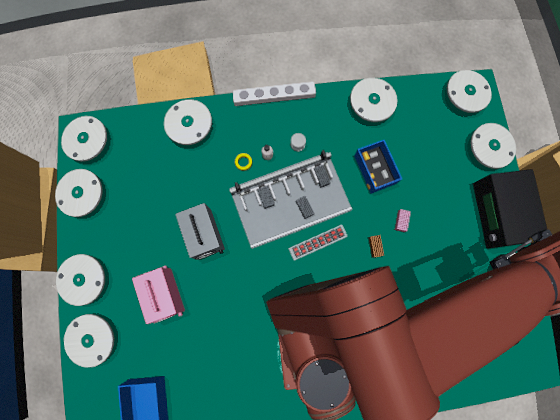

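View pics/side0.png

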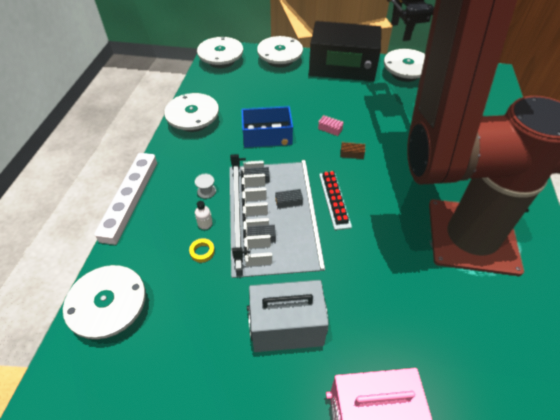

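The top view shows the grey supply at (200,230), left of the rack, and its pink look-alike at (160,293). The candidates for the module are:
- the dark block on the tray at (304,208)
- a brown look-alike at (376,246)
- a pink look-alike at (403,219)
- spares in the bays at (268,197) and (322,175)

By the description I choose (304,208). The supply is at the +y end, so I need marker_left and the bay at y=+26. The side view agrees: module at (289,198), supply at (289,317), left marker at (239,255). Next I check with close crops.

```bash
python3 - <<'E'
from h import *
a=cv2.imread("pics/top0.png")[145:255,220:360];cv2.imwrite("pics/topc.png",cv2.resize(a,None,fx=5.4,fy=5.4,interpolation=cv2.INTER_CUBIC))
a=cv2.imread("pics/side0.png")[145:280,185:335];cv2.imwrite("pics/sidec.png",cv2.resize(a,None,fx=4.4,fy=4.4,interpolation=cv2.INTER_CUBIC))
p=ctrl.get_image("top")
for q,c in(("rack",1),("module",3)):
    for d in ctrl.trace(q,p)[:c]:
        m=d["region"].astype(np.uint8);cs=max(cv2.findContours(m,0,2)[0],key=cv2.contourArea)
        print(q,d["conf"],np.round(cv2.boxPoints(cv2.minAreaRect(cs)),1).tolist(),cv2.approxPolyDP(cs,3,True)[:,0].tolist())
E
```

```text
rack 0.68 [[227.89999389648438, 187.5], [328.79998779296875, 148.39999389648438], [352.3999938964844, 209.0], [251.5, 248.1999969482422]] [[329, 152], [322, 151], [231, 188], [252, 245], [349, 210]]
module 0.68 [[294.3999938964844, 198.8000030517578], [305.20001220703125, 193.39999389648438], [315.3999938964844, 213.8000030517578], [304.6000061035156, 219.1999969482422]] [[300, 196], [296, 202], [303, 216], [309, 217], [314, 212], [307, 197]]
module 0.49 [[368.5, 237.3000030517578], [380.0, 235.0], [384.0, 255.0], [372.5, 257.29998779296875]] [[370, 237], [372, 255], [382, 255], [379, 236]]
module 0.48 [[394.3999938964844, 230.6999969482422], [398.20001220703125, 208.0], [410.6000061035156, 210.10000610351562], [406.8999938964844, 232.8000030517578]] [[401, 209], [396, 229], [405, 232], [410, 213]]
```

View pics/topc.png

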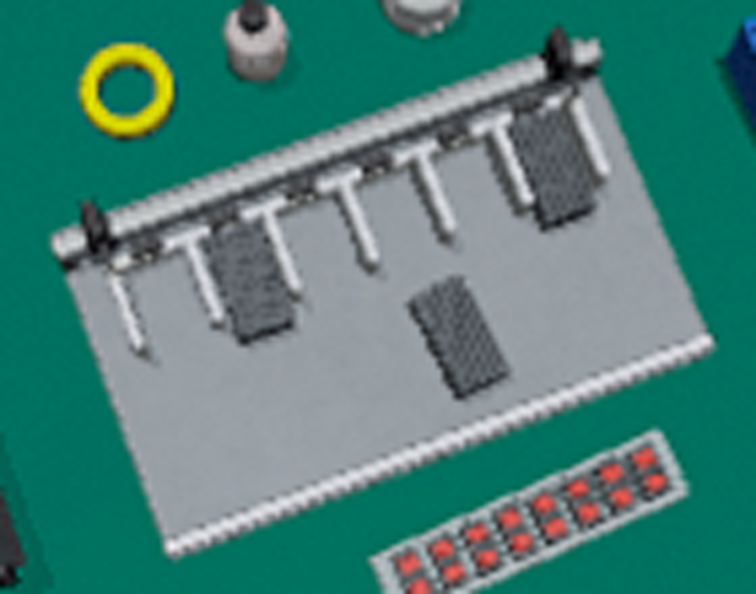

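View pics/sidec.png

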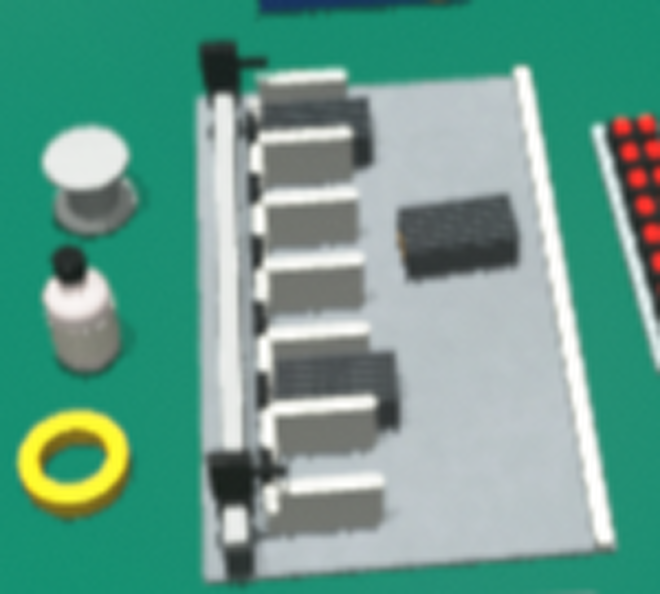

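The close crops confirm the choice: the module on the tray is dark, with ribs and a brass end toward the bays (side crop 402,240). It sits about in front of bay 4 or 5. The left marker is at (95,230) in the top crop and (230,475) in the side crop. The two spares are where described. Next I fit the poses to picked points.

```bash
cat > fit.py <<'E'
from h import *
from scipy.optimize import least_squares
P={n:ctrl.get_image(n) for n in("top","side")}
cv=dict(top=lambda c:[220+(c[0]+.5)/5.4-.5,145+(c[1]+.5)/5.4-.5],side=lambda c:[185+(c[0]+.5)/4.4-.5,145+(c[1]+.5)/4.4-.5])
ys=[156,104,52,0,-52,-104,-156]
top=[((-118,185,12),(168,547)),((-118,-185,12),(710,342)),((80,185,42),(57,243)),((80,-185,42),(597,47))]
top+=[((0,y,45),c) for y,c in zip(ys,[(139,345),(216,318),(293,290),(371,261),(446,231),(522,201),(600,173)])]
side=[((-118,185,12),(602,545)),((-118,-185,12),(522,70))]
side+=[((0,y,45),c) for y,c in zip([156,104,0,-52,-104,-156],[(381,481),(375,402),(362,257),(356,193),(350,132),(345,74)])]
def W(pose,X):
    c,s=np.cos(pose[2]),np.sin(pose[2]);X=np.array(X,float)/1e3
    return np.c_[pose[0]+c*X[:,0]-s*X[:,1],pose[1]+s*X[:,0]+c*X[:,1],X[:,2]]
def fit(obs,x0):
    def r(x): return np.concatenate([(proj(P[n],W(x,[o[0] for o in L]))-[cv[n](o[1]) for o in L]).ravel() for n,L in obs.items()])
    s=least_squares(r,x0,loss="soft_l1");return s.x,r(s.x)
R,e=fit(dict(top=top,side=side),[.55,.0,0]);print("rack",R.round(4));print(e.round(1).reshape(-1,2).tolist())
for n,L in(("top",top),("side",side)): print(n,fit({n:L},R)[0].round(4))
mt=dict(top=[((35,18,34),(408,298)),((35,-18,34),(460,275)),((-35,-18,34),(510,373))],
 side=[((35,-18,34),(398,207)),((-35,-18,34),(510,196)),((-35,18,34),(518,237)),((35,18,34),(405,247))])
M,e=fit(mt,[R[0]-.06,R[1],R[2]]);print("mod",M.round(4),e.round(1).reshape(-1,2).tolist())
for n in mt: print(n,fit({n:mt[n]},M)[0].round(4))
c,s=np.cos(R[2]),np.sin(R[2]);d=M[:2]-R[:2]
print("module in rack",(np.array([[c,s],[-s,c]])@d).round(4),M[2]-R[2])
for ym in(166,158,151):
    print(ym,proj(P["top"],W(R,[(80,ym,77),(80,ym,43)])).round(1).tolist(),proj(P["side"],W(R,[(80,ym,77),(80,ym,43)])).round(1).tolist())
print(cv["top"]((93,205)),cv["side"]((230,458)))
np.save("R.npy",R)
E
python3 fit.py
```

```text
rack [0.5311 0.0135 0.2446]
[[-1.3, -0.1], [-0.3, -0.5], [-1.3, 0.6], [-0.1, -0.1], [-0.6, 0.3], [-0.2, -0.2], [0.1, -0.4], [0.1, -0.4], [0.6, -0.2], [0.8, 0.1], [0.6, 0.0], [0.2, -0.5], [-0.1, -0.3], [-0.0, -0.1], [-0.2, -0.1], [0.0, 0.4], [0.2, 0.1], [0.3, 0.0], [0.4, -0.0]]
top [0.5307 0.0132 0.2452]
side [0.5313 0.0138 0.2447]
mod [ 0.4802 -0.0341  0.2971] [[-0.0, -0.7], [0.0, -0.6], [-0.6, -0.2], [0.1, -0.4], [0.2, -0.6], [0.7, 0.1], [0.2, 0.6]]
top [ 0.4783 -0.035   0.3298]
side [ 0.4809 -0.0337  0.2818]
module in rack [-0.0609 -0.0339] 0.052497480645704725
166 [[232.8, 185.7], [234.1, 188.1]] [[236.1, 252.3], [237.3, 260.4]]
158 [[235.1, 184.9], [236.3, 187.3]] [[236.0, 249.4], [237.3, 257.5]]
151 [[237.1, 184.1], [238.3, 186.6]] [[236.0, 246.9], [237.2, 255.0]]
[236.8148148148148, 182.55555555555554] [236.88636363636363, 248.70454545454544]
```

Rack at (0.531, 0.0135), yaw 0.245. Both cameras agree within 1 mm. The module is at rack (-61, -34) and the left marker at y≈155. With the tool yaw at 1.816, tool x is rack +y and tool y is rack +x, and that suits every push.

Request:
drive_tool:
  grip: [-1, -1, -1, -1, -1]
  linear:
    - [4, 0, 0]
    - [4, 0, 0]
    - [4, 0, 0]
    - [4, 0, 0]
    - [4, 0, 0]
  turn: [-0.146, -0.146, -0.146, -0.146, -0.146]

```text
clock: 1.65
tool_pos: [0.3761, -0.466, 0.2225]
orientation: [2.683, 1.634, 0.0]
contact_force: [0.3, 0.3, -0.2]
opening: 0.055
grasp_force: 0.0
```

Request:
drive_tool:
  grip: [-1, -1, -1, -1, -1]
  linear:
    - [4, 0, 0]
    - [4, 0, 0]
    - [4, 0, 0]
    - [4, 0, 0]
    - [4, 0, 0]
  turn: [-0.146, -0.146, -0.146, -0.146, -0.146]

```text
clock: 2.15
tool_pos: [0.4123, -0.2731, 0.2226]
orientation: [1.922, 2.484, 0.0]
contact_force: [0.1, -0.1, 0.0]
opening: 0.0152
grasp_force: 0.0
```

```bash
cat > st.py <<'E'
from h import *
import sys
R=np.load("R.npy");s=ctrl.state();q=cv2.Rodrigues(np.array(s["orientation"]))[0];c,n=np.cos(R[2]),np.sin(R[2])
t=np.array(s["tool_pos"]);r=np.r_[np.array([[c,n],[-n,c]])@(t[:2]-R[:2]),t[2]]*1e3
yaw=np.arctan2(q[1,0],q[0,0]);print("t",round(s["clock"],2),"rack mm",r.round(1),"turn err(to apply)",round(yaw-R[2]-np.pi/2,4),"open",round(s["opening"],4),"F rack",(np.array([[c,n],[-n,c]])@np.array(s["contact_force"])[:2]).round(2),"j6",round(s["joint_pos"][5],2))
if len(sys.argv)>3:
    g=np.array([float(a) for a in sys.argv[1:4]]);d=g-r;print("need tool cm",(q.T@np.r_[np.array([[c,-n],[n,c]])@d[:2],d[2]]/10).round(2))
E
python3 st.py 80 192 220
```

```text
t 2.15 rack mm [-184.6 -249.3  222.6] turn err(to apply) 0.009 open 0.0152 F rack [ 0.08 -0.11] j6 -1.0
need tool cm [43.89 26.86  0.27]
```

Request:
drive_tool:
  grip: [-1, -1, -1, -1, -1]
  linear:
    - [4, 2.4, 0]
    - [4, 2.4, 0]
    - [4, 2.4, 0]
    - [4, 2.4, 0]
    - [4, 2.4, 0]
  turn: [0, 0, 0, 0, 0]

```text
clock: 2.65
tool_pos: [0.4797, -0.0497, 0.223]
orientation: [1.93, 2.477, 0.001]
contact_force: [1.2, -1.2, -0.4]
opening: 0.0005
grasp_force: 0.0
```

Request:
drive_tool:
  grip: [-1, -1, -1, -1, -1]
  linear:
    - [4, 2.4, 0]
    - [4, 2.4, 0]
    - [4, 2.4, 0]
    - [4, 2.4, 0]
    - [4, 2.4, 0]
  turn: [0, 0, 0, 0, 0]

```text
clock: 3.15
tool_pos: [0.5472, 0.1738, 0.2228]
orientation: [1.93, 2.478, 0.001]
contact_force: [1.0, -0.8, -1.5]
opening: 0.0008
grasp_force: 0.0
```

Request:
drive_tool:
  grip: [-1, -1, -1, -1]
  linear:
    - [2, 1.4, 0]
    - [0, 0, 0]
    - [0, 0, 0]
    - [0, 0, 0]
  turn: [0, 0, 0, 0]

```text
clock: 3.55
tool_pos: [0.5553, 0.1936, 0.2225]
orientation: [1.932, 2.477, -0.001]
contact_force: [0.4, -1.1, -0.2]
opening: 0.0004
grasp_force: 0.0
```

```bash
python3 st.py 80 192 58; python3 - <<'E'
from h import *
p=ctrl.get_image("side");cv2.imwrite("pics/s1.png",cv2.resize(p["img"][130:330,170:400],None,fx=2.6,fy=2.6))
E
```

```text
t 3.55 rack mm [ 67.1 168.9 222.5] turn err(to apply) 0.0016 open 0.0004 F rack [ 0.1 -1.2] j6 -0.04
need tool cm [ 2.32  1.3  16.45]
```

View pics/s1.png

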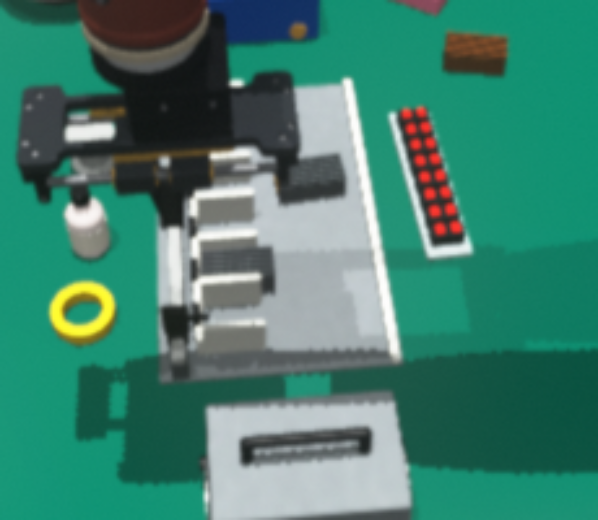

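The crop shows the shut gripper above the rack, its long side along rack x. The marker at (175,330) is clear of it and the supply at (310,440) is untouched.

Request:
drive_tool:
  grip: [-1, -1, -1, -1, -1]
  linear:
    - [2.3, 1.3, 0]
    - [0, 0, 4]
    - [0, 0, 4]
    - [0, 0, 4]
    - [0, 0, 3]
  turn: [0, 0, 0, 0, 0]

```text
clock: 4.1
tool_pos: [0.5613, 0.2184, 0.0701]
orientation: [-1.932, -2.475, 0.003]
contact_force: [-0.3, 0.2, 0.0]
opening: 0.0006
grasp_force: 0.0
```

Request:
drive_tool:
  grip: [-1, -1, -1]
  linear:
    - [0, 0, 1.3]
    - [0, 0, 0]
    - [0, 0, 0]
  turn: [0, 0, 0]

```text
clock: 4.4
tool_pos: [0.5637, 0.2198, 0.0612]
orientation: [1.931, 2.476, 0.003]
contact_force: [0.4, -0.0, 0.3]
opening: 0.0008
grasp_force: 0.0
```

```bash
python3 st.py 80 40.5 58
```

```text
t 4.4 rack mm [ 81.6 192.2  61.2] turn err(to apply) 0.0016 open 0.0008 F rack [ 0.36 -0.13] j6 -0.0
need tool cm [-15.17  -0.19   0.32]
```

Request:
drive_tool:
  grip: [-1, -1, -1, -1, -1]
  linear:
    - [-1, 0, 0.2]
    - [-1, 0, 0]
    - [-1, 0, 0]
    - [-1, 0, 0]
    - [-1, 0, 0]
  turn: [0, 0, 0, 0, 0]

```text
clock: 4.9
tool_pos: [0.5754, 0.1707, 0.0581]
orientation: [1.931, 2.477, 0.002]
contact_force: [-0.7, 1.5, 1.1]
opening: 0.0003
grasp_force: 0.7
```

Request:
drive_tool:
  grip: [-1, -1, -1, -1, -1]
  linear:
    - [-1, 0, 0]
    - [-1, 0, 0]
    - [-1, 0, 0]
    - [-1, 0, 0]
    - [-1, 0, 0]
  turn: [0, 0, 0, 0, 0]

```text
clock: 5.4
tool_pos: [0.5871, 0.1223, 0.0575]
orientation: [-1.931, -2.478, 0.0]
contact_force: [1.4, 1.6, -0.4]
opening: 0.0003
grasp_force: 0.7
```

Request:
drive_tool:
  grip: [-1, -1, -1, -1, -1]
  linear:
    - [-1, 0, 0]
    - [-1, 0, 0]
    - [-1, 0, 0]
    - [-0.5, 0, 0]
    - [0, 0, 0]
  turn: [0, 0, 0, 0, 0]

```text
clock: 5.9
tool_pos: [0.5955, 0.0881, 0.0574]
orientation: [-1.932, -2.477, 0.001]
contact_force: [0.5, 0.6, -0.6]
opening: 0.0006
grasp_force: 0.0
```

```bash
python3 st.py 80 40.5 58;  python3 - <<'E'
from h import *
p=ctrl.get_image("side");cv2.imwrite("pics/s2.png",cv2.resize(p["img"][130:300,180:350],None,fx=3.5,fy=3.5))
E
```

```text
t 5.9 rack mm [80.6 56.8 57.4] turn err(to apply) 0.0014 open 0.0006 F rack [0.64 0.45] j6 -0.23
need tool cm [-1.63 -0.06 -0.06]
```

View pics/s2.png

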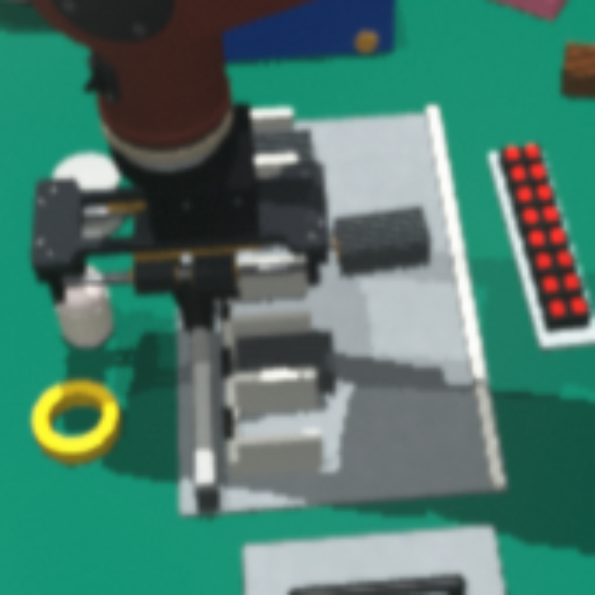

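The marker has left the rail end at (203,470). It is hidden ahead of the finger at about (195,310). I continue slowly.

Request:
drive_tool:
  grip: [-1, -1, -1, -1, -1]
  linear:
    - [-0.4, 0, 0]
    - [-0.4, 0, 0]
    - [-0.4, 0, 0]
    - [-0.4, 0, 0]
    - [0, 0, 0]
  turn: [0, 0, 0, 0, 0]

```text
clock: 6.45
tool_pos: [0.5995, 0.073, 0.0574]
orientation: [1.931, 2.478, -0.0]
contact_force: [-0.2, -0.3, -0.5]
opening: 0.0005
grasp_force: 0.0
```

Request:
drive_tool:
  grip: [-1, -1, -1, -1, -1]
  linear:
    - [0, 0, 0]
    - [0, 0, 0]
    - [2, 0, 0]
    - [2, 0, 0]
    - [0, 0, 0]
  turn: [0, 0, 0, 0, 0]

```text
clock: 6.95
tool_pos: [0.5891, 0.1143, 0.0576]
orientation: [-1.928, -2.48, -0.001]
contact_force: [-0.1, 0.5, 0.2]
opening: 0.0003
grasp_force: 0.0
```

Request:
drive_tool:
  grip: [-1, -1, -1, -1]
  linear:
    - [0, 0, -4]
    - [0, 0, -4]
    - [0, 0, -4]
    - [0, 0, -1]
  turn: [0, 0, 0, 0]

```text
clock: 7.35
tool_pos: [0.593, 0.1121, 0.1938]
orientation: [1.926, 2.472, 0.01]
contact_force: [0.2, -0.4, 0.1]
opening: 0.0003
grasp_force: 0.0
```

```bash
python3 st.py -60 -80 185;  python3 - <<'E'
from h import *
R=np.load("R.npy");c,s=np.cos(R[2]),np.sin(R[2])
for n in("side","top"):
    p=ctrl.get_image(n);cv2.imwrite(f"pics/m_{n}.png",p["img"])
    for y in(16,26,36): print(n,y,proj(p,[[R[0]+c*.08-s*y/1e3,R[1]+s*.08+c*y/1e3,z] for z in(.077,.06,.043)]).round(1).tolist())
    for q in("marker_left","marker_left_tab"):
        print(q,[(np.round(d["centre"],1).tolist(),round(d["conf"],2)) for d in ctrl.find_in(q,p)])
    if n=="side": cv2.imwrite("pics/s3.png",cv2.resize(p["img"][140:290,180:340],None,fx=3.8,fy=3.8))
E
```

```text
t 7.35 rack mm [ 84.   80.7 193.8] turn err(to apply) 0.0024 open 0.0003 F rack [ 0.13 -0.48] j6 -0.19
need tool cm [-16.03 -14.45   0.78]
side 16 [[235.0, 202.2], [235.6, 206.5], [236.2, 210.7]]
side 26 [[235.1, 205.2], [235.7, 209.5], [236.3, 213.8]]
side 36 [[235.2, 208.3], [235.8, 212.6], [236.3, 216.8]]
marker_left [([275.8, 224.4], 0.55)]
marker_left_tab [([236.2, 209.6], 0.64)]
top 16 [[275.4, 170.1], [275.5, 171.5], [275.6, 172.9]]
top 26 [[272.6, 171.1], [272.7, 172.5], [272.9, 173.9]]
top 36 [[269.8, 172.1], [269.9, 173.5], [270.1, 174.9]]
marker_left []
marker_left_tab []
```

View pics/s3.png

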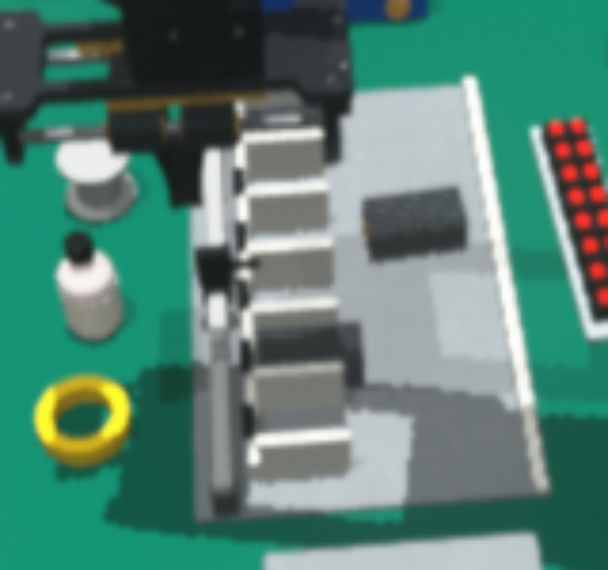

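The left marker tab is found at side pixel (236.2,209.6). The prediction for y=26 is (235.7,209.5), so it is in line with bay 3. The module at crop (413,225) is unmoved. Next I go to the module's right side.

Request:
drive_tool:
  grip: [-1, -1, -1, -1, -1]
  linear:
    - [-3.2, -2.9, 0]
    - [-3.2, -2.9, 0]
    - [-3.2, -2.9, 0]
    - [-3.2, -2.9, 0]
    - [-3.2, -2.9, 0]
  turn: [0, 0, 0, 0, 0]

```text
clock: 8.15
tool_pos: [0.4861, -0.0791, 0.1855]
orientation: [-1.928, -2.476, 0.002]
contact_force: [0.8, -1.5, -0.2]
opening: 0.0007
grasp_force: 0.0
```

Request:
drive_tool:
  grip: [-1, -1, -1, -1]
  linear:
    - [0, 0, 5]
    - [0, 0, 5]
    - [0, 0, 0]
    - [0, 0, 0]
  turn: [0, 0, 0, 0]

```text
clock: 8.55
tool_pos: [0.4866, -0.0776, 0.0863]
orientation: [-1.928, -2.475, 0.003]
contact_force: [-0.5, -0.8, 0.4]
opening: 0.0008
grasp_force: 0.0
```

```bash
python3 st.py -61 -76 18
```

```text
t 8.55 rack mm [-65.2 -77.7  86.3] turn err(to apply) 0.0024 open 0.0008 F rack [-0.69 -0.61] j6 -0.57
need tool cm [0.15 0.45 6.83]
```

Request:
drive_tool:
  grip: [-1, -1, -1, -1, -1]
  linear:
    - [0, 0.4, 3]
    - [0, 0, 2.5]
    - [0, 0, 1.3]
    - [0, 0, 0]
    - [0, 0, 0]
  turn: [0, 0, 0, 0, 0]

```text
clock: 9.05
tool_pos: [0.4934, -0.0774, 0.0212]
orientation: [1.929, 2.477, 0.001]
contact_force: [0.5, 0.7, 0.9]
opening: 0.0004
grasp_force: 0.0
```

Request:
drive_tool:
  grip: [-1, -1, -1, -1, -1]
  linear:
    - [0.6, 0, 0]
    - [0.6, 0, 0]
    - [0.6, 0, 0]
    - [0.6, 0, 0]
    - [0.6, 0, 0]
  turn: [0, 0, 0, 0, 0]

```text
clock: 9.55
tool_pos: [0.4855, -0.0481, 0.0204]
orientation: [1.929, 2.477, 0.001]
contact_force: [0.8, -4.5, 2.0]
opening: 0.0003
grasp_force: 1.9
```

Request:
drive_tool:
  grip: [-1, -1, -1, -1, -1]
  linear:
    - [0.6, 0, 0]
    - [0.6, 0, 0]
    - [0.6, 0, 0]
    - [0.6, 0, 0]
    - [0, 0, 0]
  turn: [0, 0, 0, 0, 0]

```text
clock: 10.05
tool_pos: [0.478, -0.0236, 0.0191]
orientation: [-1.929, -2.477, -0.0]
contact_force: [0.2, 0.0, 0.6]
opening: 0.0001
grasp_force: 0.0
```

```bash
python3 st.py -61 -1.5 18
```

```text
t 10.05 rack mm [-60.5 -23.2  19.1] turn err(to apply) 0.0028 open 0.0001 F rack [ 0.18 -0.03] j6 -0.46
need tool cm [ 2.17 -0.04  0.11]
```

Request:
drive_tool:
  grip: [-1, -1, -1, -1, -1]
  linear:
    - [0.5, 0, 0]
    - [0.5, 0, 0]
    - [0.4, 0, 0]
    - [0.4, 0, 0]
    - [0.3, 0, 0]
  turn: [0, 0, 0, 0, 0]

```text
clock: 10.55
tool_pos: [0.4733, -0.004, 0.0193]
orientation: [-1.93, -2.478, 0.0]
contact_force: [0.2, -1.2, -0.2]
opening: -0.0001
grasp_force: 0.6
```

Request:
drive_tool:
  grip: [-1, -1, -1, -1, -1]
  linear:
    - [0, 0, 0]
    - [0, 0, 0]
    - [-1.5, 0, 0]
    - [-1, 0, 0]
    - [0, 0, 0]
  turn: [0, 0, 0, 0, 0]

```text
clock: 11.05
tool_pos: [0.4806, -0.0305, 0.0198]
orientation: [1.933, 2.475, 0.0]
contact_force: [1.0, -0.5, 0.4]
opening: 0.0007
grasp_force: 0.0
```

Request:
drive_tool:
  grip: [-1, -1, -1, -1, -1]
  linear:
    - [0, 0, -5]
    - [0, 0, -5]
    - [0, -4, -4]
    - [0, -4, 0]
    - [0, 0, 0]
  turn: [0, 0, 0, 0, 0]

```text
clock: 11.55
tool_pos: [0.4037, -0.0476, 0.1552]
orientation: [1.933, 2.477, -0.001]
contact_force: [1.0, -0.1, -0.8]
opening: 0.0001
grasp_force: 0.0
```

```bash
python3 st.py -130 26 100;  python3 - <<'E'
from h import *
R=np.load("R.npy");c,s=np.cos(R[2]),np.sin(R[2])
p=ctrl.get_image("side");cv2.imwrite("pics/s4.png",cv2.resize(p["img"][140:290,180:340],None,fx=3.8,fy=3.8,interpolation=cv2.INTER_CUBIC))
# predicted top-face corners if module at (-61,26) aligned
X=[(-61+a,26+b) for a,b in((35,-18),(-35,-18),(-35,18),(35,18))]
q=proj(p,[[R[0]+(c*x-s*y)/1e3,R[1]+(s*x+c*y)/1e3,.034] for x,y in X]);print("pred crop",((q-[180,140]+.5)*3.8-.5).round(0).tolist())
E
```

```text
t 11.55 rack mm [-138.4  -28.5  155.2] turn err(to apply) 0.0008 open 0.0001 F rack [ 0.97 -0.34] j6 -0.56
need tool cm [5.45 0.84 5.52]
pred crop [[371.0, 259.0], [472.0, 252.0], [479.0, 293.0], [375.0, 300.0]]
```

View pics/s4.png

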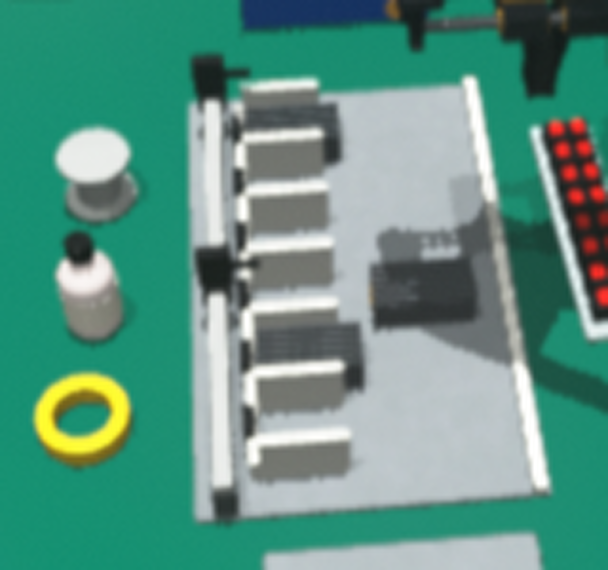

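The module now lies at its predicted corners (371,259), (472,252) and (479,293), in line with the bay that the marker's pointer at (245,262) marks. Next I go behind it.

Request:
drive_tool:
  grip: [-1, -1, -1, -1, -1]
  linear:
    - [3, 0.5, 0]
    - [2.4, 0.5, 3]
    - [0, 0, 4]
    - [0, 0, 3]
    - [0, 0, 0]
  turn: [0, 0, 0, 0, 0]

```text
clock: 12.1
tool_pos: [0.3997, 0.0086, 0.0508]
orientation: [-1.926, -2.472, 0.006]
contact_force: [-1.2, -0.0, -0.6]
opening: 0.0004
grasp_force: 0.0
```

Request:
drive_tool:
  grip: [-1, -1]
  linear:
    - [0, 0, 0]
    - [0, 0, 0]
  turn: [0, 0, 0]

```text
validation failed for argument at $.tu...
```

```bash
python3 st.py -128 26 20
```

```text
t 12.1 rack mm [-128.7   27.1   50.8] turn err(to apply) 0.0025 open 0.0004 F rack [-1.14  0.24] j6 -0.42
need tool cm [-0.12  0.09  3.08]
```

Request:
drive_tool:
  grip: [-1, -1, -1, -1, -1]
  linear:
    - [-0.1, 0, 1.6]
    - [0, 0, 1.4]
    - [0, 0, 0]
    - [0, 0.6, 0]
    - [0, 0.6, 0]
  turn: [0, 0, 0, 0, 0]

```text
clock: 12.6
tool_pos: [0.417, 0.0094, 0.0264]
orientation: [1.93, 2.476, 0.002]
contact_force: [-0.4, -0.8, -0.7]
opening: 0.0003
grasp_force: 0.0
```

Request:
drive_tool:
  grip: [-1, -1, -1, -1, -1]
  linear:
    - [0, 0.7, 0]
    - [0, 0.7, 0]
    - [0, 0.7, 0]
    - [0, 0.7, 0]
    - [0, 0.7, 0]
  turn: [0, 0, 0, 0, 0]

```text
clock: 13.1
tool_pos: [0.4493, 0.0184, 0.0248]
orientation: [-1.93, -2.478, 0.001]
contact_force: [-3.6, -1.2, 2.4]
opening: 0.0003
grasp_force: 1.7
```

Request:
drive_tool:
  grip: [-1, -1, -1, -1]
  linear:
    - [0, 0.5, 0]
    - [0, 0.5, 0]
    - [0, 0.5, 0]
    - [0, 0, 0]
  turn: [0, 0, 0, 0]

```text
clock: 13.5
tool_pos: [0.4647, 0.022, 0.025]
orientation: [1.93, 2.477, 0.002]
contact_force: [0.2, -0.3, -0.6]
opening: 0.0002
grasp_force: 0.0
```

```bash
python3 st.py -27 26 20; python3 - <<'E'
from h import *
p=ctrl.get_image("side");cv2.imwrite("pics/s5.png",cv2.resize(p["img"][140:290,180:340],None,fx=3.8,fy=3.8,interpolation=cv2.INTER_CUBIC))
E
```

```text
t 13.5 rack mm [-62.3  24.3  25. ] turn err(to apply) 0.0023 open 0.0002 F rack [ 0.1  -0.37] j6 -0.37
need tool cm [0.16 3.53 0.51]
```

View pics/s5.png

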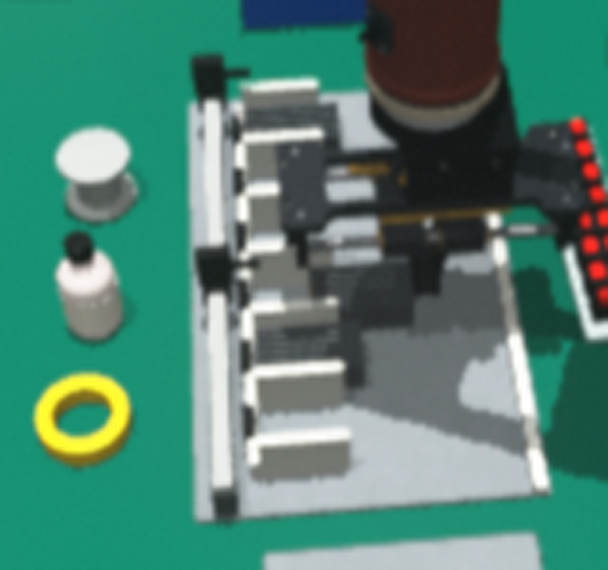

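The module's rear edge is at (413,290), square between its dividers and ahead of the finger at (428,270). I push on.

Request:
drive_tool:
  grip: [-1, -1, -1, -1, -1]
  linear:
    - [0.1, 0.6, 0.2]
    - [0, 0.6, 0]
    - [0, 0.6, 0]
    - [0, 0.6, 0]
    - [0, 0.5, 0]
  turn: [0, 0, 0, 0, 0]

```text
clock: 14.05
tool_pos: [0.4922, 0.0301, 0.0229]
orientation: [1.931, 2.478, 0.0]
contact_force: [-0.7, -0.0, -0.7]
opening: 0.0004
grasp_force: 0.6
```

Request:
drive_tool:
  grip: [-1, -1, -1, -1, -1]
  linear:
    - [0, 0.2, 0]
    - [0, 0.2, 0]
    - [0, 0.2, 0]
    - [0, 0.1, 0]
    - [0, 0, 0]
  turn: [0, 0, 0, 0, 0]

```text
clock: 14.55
tool_pos: [0.4986, 0.0317, 0.0229]
orientation: [1.931, 2.478, 0.001]
contact_force: [-0.7, -0.6, 0.4]
opening: 0.0004
grasp_force: 0.5
```

```bash
python3 st.py -27 26 20
```

```text
t 14.55 rack mm [-27.1  25.5  22.9] turn err(to apply) 0.0023 open 0.0004 F rack [-0.78 -0.43] j6 -0.34
need tool cm [0.05 0.01 0.29]
```

No stop force yet, so I make small steps until it rises.

Request:
drive_tool:
  grip: [-1, -1, -1]
  linear:
    - [0, 0.1, 0]
    - [0, 0.1, 0]
    - [0, 0, 0]
  turn: [0, 0, 0]

```text
clock: 14.85
tool_pos: [0.5005, 0.0322, 0.0229]
orientation: [1.931, 2.478, 0.001]
contact_force: [-2.2, -0.1, 0.8]
opening: 0.0007
grasp_force: 0.9
```

```bash
python3 st.py
```

```text
t 14.85 rack mm [-25.2  25.5  22.9] turn err(to apply) 0.0023 open 0.0007 F rack [-2.17  0.4 ] j6 -0.34
```

Request:
drive_tool:
  grip: [-1, -1, -1]
  linear:
    - [0, 0.15, 0]
    - [0, 0.1, 0]
    - [0, 0, 0]
  turn: [0, 0, 0]

```text
clock: 15.15
tool_pos: [0.503, 0.0328, 0.0229]
orientation: [1.931, 2.478, 0.001]
contact_force: [-0.6, -0.1, -0.3]
opening: 0.0003
grasp_force: 0.4
```

```bash
python3 st.py
```

```text
t 15.15 rack mm [-22.5  25.5  22.9] turn err(to apply) 0.0023 open 0.0003 F rack [-0.62  0.06] j6 -0.34
```

Request:
drive_tool:
  grip: [-1, -1, -1]
  linear:
    - [0, 0.1, 0]
    - [0, 0.1, 0]
    - [0, 0, 0]
  turn: [0, 0, 0]

```text
clock: 15.45
tool_pos: [0.5033, 0.0329, 0.0228]
orientation: [-1.929, -2.477, 0.004]
contact_force: [-8.2, -2.4, 6.1]
opening: 0.0007
grasp_force: 4.0
```

Request:
drive_tool:
  grip: [-1, -1, -1]
  linear:
    - [0, 0.1, 0]
    - [0, 0, 0]
    - [0, 0, 0]
  turn: [0, 0, 0]

```text
clock: 15.75
tool_pos: [0.5033, 0.033, 0.0227]
orientation: [-1.928, -2.476, 0.006]
contact_force: [-11.2, -3.5, 10.9]
opening: 0.0009
grasp_force: 5.9
```

```bash
python3 st.py;python3 - <<'E'
from h import *
R=np.load("R.npy");c,s=np.cos(R[2]),np.sin(R[2])
p=ctrl.get_image("side");cv2.imwrite("pics/s6.png",cv2.resize(p["img"][180:240,220:300],None,fx=8,fy=8,interpolation=cv2.INTER_CUBIC))
for x in(-20,-12,-4):
    q=proj(p,[[R[0]+(c*x-s*y)/1e3,R[1]+(s*x+c*y)/1e3,z] for y,z in((8,.034),(44,.034),(44,.004))]);print(x,((q-[220,180]+.5)*8-.5).round(0).tolist())
E
```

```text
t 15.75 rack mm [-22.2  25.6  22.7] turn err(to apply) 0.0028 open 0.0009 F rack [-11.72  -0.64] j6 -0.34
-20 [[443.0, 227.0], [451.0, 314.0], [453.0, 371.0]]
-12 [[418.0, 229.0], [426.0, 316.0], [428.0, 372.0]]
-4 [[394.0, 230.0], [401.0, 317.0], [404.0, 374.0]]
```

View pics/s6.png

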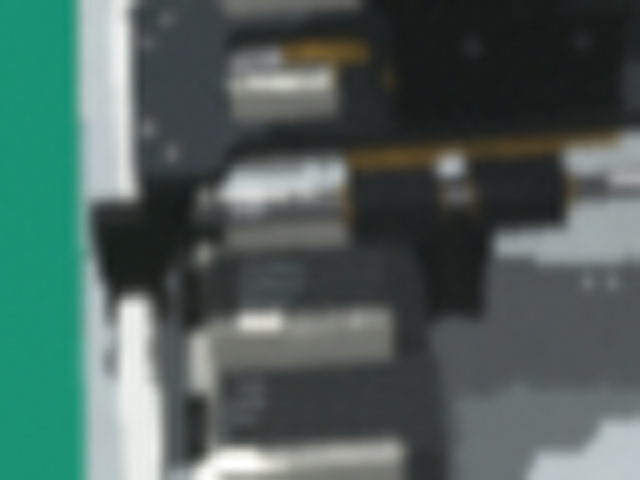

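The force rises to 12 N with no further motion, and the module's rear edge at (425,316) matches the fully-home prediction (426,316). I retreat and verify.

Request:
drive_tool:
  grip: [-1, -1, -1, -1, -1]
  linear:
    - [0, -1, 0]
    - [0, -3, 0]
    - [0, -2, -2]
    - [0, 0, -5]
    - [0, 0, -5]
  turn: [0, 0, 0, 0, 0]

```text
clock: 16.3
tool_pos: [0.4458, 0.019, 0.1432]
orientation: [-1.93, -2.476, 0.001]
contact_force: [2.2, -0.4, 0.6]
opening: 0.0004
grasp_force: 0.0
```

Request:
drive_tool:
  grip: [-1, -1, -1, -1, -1]
  linear:
    - [-4, -3, 0]
    - [-4, -3, 0]
    - [-4, 0, 0]
    - [0, 0, 0]
    - [0, 0, 0]
  turn: [0, 0, 0, 0, 0]

```text
clock: 16.8
tool_pos: [0.4187, -0.1128, 0.1431]
orientation: [1.933, 2.475, 0.001]
contact_force: [0.2, -0.1, -0.0]
opening: 0.0006
grasp_force: 0.0
```

```bash
python3 st.py;python3 - <<'E'
from h import *
R=np.load("R.npy");c,s=np.cos(R[2]),np.sin(R[2])
p=ctrl.get_image("side");cv2.imwrite("pics/s7.png",cv2.resize(p["img"][150:270,180:340],None,fx=5,fy=5,interpolation=cv2.INTER_CUBIC))
for x in(-12,):
    q=proj(p,[[R[0]+(c*x-s*y)/1e3,R[1]+(s*x+c*y)/1e3,z] for y,z in((8,.034),(44,.034),(44,.004))]);print(x,((q-[180,150]+.5)*5-.5).round(0).tolist())
q=proj(p,[[R[0]+c*.08-s*.026,R[1]+s*.08+c*.026,.06]]);print("marker pred",q.round(1),((q-[180,150]+.5)*5).round(0))
print([(np.round(d["centre"],1).tolist(),round(d["conf"],2)) for d in ctrl.find_in("marker_left_tab",p)])
E
```

```text
t 16.8 rack mm [-139.6  -95.3  143.1] turn err(to apply) -0.0001 open 0.0006 F rack [ 0.17 -0.13] j6 -0.69
-12 [[461.0, 293.0], [466.0, 347.0], [467.0, 383.0]]
marker pred [[235.7 209.5]] [[281. 300.]]
[([236.9, 208.7], 0.57)]
```

View pics/s7.png

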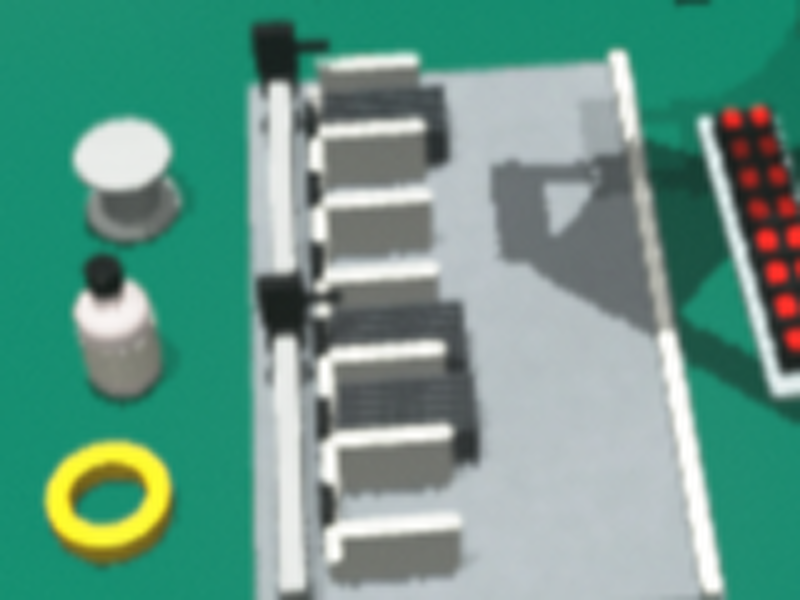

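The module is home in the third bay, its rear edge at (463,300) to (466,345) against the predicted (461,293) to (466,347). The marker at (280,300) is on its prediction, the rest is undisturbed, and the arm is clear.

```bash
python3 -c "
from bench import ctrl
print(ctrl.finish_job())"
```

```text
the job is handed in; nothing more can be done
None
```

The job is handed in: the last picture shows the left marker in line with the third bay from the supply and the module against the stop in that bay, with nothing else moved (`finish_job` returned no verdict).

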